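# Release a spacing block from the hopper and fill the forme's last pocket

## Robot

A 6-joint arm with a two-finger parallel gripper is mounted at the origin on the work surface. World frame = base frame: x ahead of the robot, y to its left, z up, the work surface at z = 0. Lengths are in m, angles in rad, forces in N, time in s.
With the tool pointing down it reaches from about 0.35 to 0.775 m from the base axis. Payload 5.5 kg.
Tool frame: the origin (TCP) lies between the finger pads; the fingertips stand 11 mm ahead of it and the grasp point (between the pads) lies 8 mm behind it (tips_ahead is the distance from the TCP to the fingertips, in m); z points along the fingers, y is the line along which they close (so a half turn about z gives the same grasp; the last joint's range is limited). The gripper opens to 85 mm and grips with 20 to 120 N. Pads are 22 mm wide; open, the fingers measure 114 mm over their backs; the gripper's body (76 mm by 85 mm) begins 54 mm behind the grasp point. The pads swing forward as they close: fully open they stand 13 mm farther back than shut.
Start: joints at [1.141, 0.313, 0.046, 1.304, 0, 1.431], TCP at [0.164, 0.551, 0.242] pointing down, gripper open.
Joint ranges: [-2.76, 2.76], [-0.86, 1.69], [-1.03, 1.26], [-2.2, 2.34], [-1.47, 1.5], [-3.14, 3.14]. Speed limits (rad/s): [2.57, 2.57, 3.14, 3.14, 3.14, 3.14].

## Interface

Orientations are given as a unit quaternion [w, x, y, z].
In Python, from workcell import * gives the robot as it stands. The module is installed in compiled form; this text tells all that it offers.
- The arm moves only by the tool jog_arm, never from a script. Its argument "moves" is a list of rows, each an object with "fingers": the closure, from 0 (fully open) to 1 (shut); "slide": the shift along the tool's x, y, z in mm, a list of three; "angular": the turn, a rotation vector about the tool's x, y, z in degrees, a list of three. A call has 1 to 10 rows; each row is the pose to reach, as a shift and turn from the pose commanded when the call began, along the tool's axes at that moment; what a row does not reach only later rows make up. A row lasts 1/12 s, in which the tool goes at most 41.7 mm and 7.16 degrees, less where a joint would pass 70% of its speed; a pose out of reach is approached as far as the arm can. A call with a gripper value outside its range is refused whole. The fingers move at their own pace and stop on an object; "squeeze" is the grip in N (left out, the last holds). Time passes only in rows, so rows that repeat a pose let the fingers close. It gives the time, the measured TCP pose, the force, the opening and the grip force at its end, in the units of the state.
- get_state(): the state, without advancing time (a new reading comes with each control period).
- read_camera(name): name is "scene" or "top" or "wrist"; returns a dict with "color" (480x640x3 uint8, red, green, blue), "fovy" (degrees; the focal length in pixels is half the picture's height over the tangent of half this angle, whatever the lens; pixels are square), "cx", "cy" (the principal point, pixels), "world_from_camera" (4x4, takes a point from camera to world coordinates); the wrist camera has in their place "tool_from_camera" (4x4, takes a point from camera to tool coordinates, whose origin is the TCP and whose axes are the flange's). Camera axes: x right, y down, z forward; pixel columns grow to the right and rows downward; lengths in m; the calibration is good to about 2 mm. A picture is of the moment at which its call begins: read the wrist's pose just before it. There is no depth.
- hand_in(): hands the job in; it is judged then, once.
Trained networks look in a picture, given as the dict that the camera call returned (one of the last four; its "shot" number tells which), for a name from the list of things; names that differ only in an ending like _2 or _b are one class to them, and where a whole thing is asked for, a point or a joint stands for the part that bears it (a point fixed in the world has none). Each returns a list of dicts, best first, with "p" (0 to 1); they miss things now and then, are a little off and sometimes report something else, mostly with a low value. They report only what shows in the picture. A call takes as long as a camera call. They do not tell look-alikes from the thing itself.
- look_for(target, picture): "point" ([column, row] in pixels, amid what is visible of it).
- tip_of(target, picture): "point" ([column, row] in pixels: a listed point, or the origin of a listed thing).
The state is a dict: "clock": time; "joint_pos": joint angles; "qvel": joint speeds; "tau": joint torques, N m; "tcp_pos": TCP position; "orientation": TCP orientation; "wrist_force": force on the tool from outside, world axes, zero at the start; "ft_torque": the same for the moment, N m; "finger_gap": finger opening in m; "grip_force": force on a finger pad.
Only numpy, scipy, OpenCV 4.12 (cv2) and the standard library are available. Lean on these libraries where they do the work, as an engineer would, in place of code of your own. Each camera call takes 0.05 s, during which the arm holds its last target. There are 200 camera calls.

## Task

Draw the hopper's slide gate out until it hits its end stop, so that the pale block with the red rib slides down to the foot of the chute, and leave the gate drawn. Then fit that block and the brown block with the blue rib that lies on the bench together into the open pocket of the printing frame, in the one arrangement that fits, both lying flat on the pocket's floor; set them in rather than dropping them, and leave the other things on the bench where they are.

Things in the scene. Friction and masses are not known exactly. Their poses are not given: they have to be found in the camera images.
- hopper: grey steel hopper fixed to the bench, 0.31 m high; origin at bench height under it, z up. A polished open chute, 61 mm wide, descends towards the hopper's -x at 35 deg (0.61 rad) to the horizontal; its floor at the gate is at x 40, z 115 mm, its low open foot carries 12 mm high rails and ends, 150 mm down-slope of the gate, at a 14 mm lip.
- funnel_front (a point): top middle of the hopper funnel's front wall, 110 mm wide, a plate leaning out over the gate, parallel to it and 68 mm up-slope of the grip's middle. It bars the grip to a vertical tool: take it with the tool leaning like the gate, its back towards the hopper's -x, about 35 deg from vertical. Axes as the hopper's.
- chute_foot (a point): where block_a's origin comes to rest (about 5 mm) once the gate is drawn: it slides down in about 1 s, stops against the lip and lies on the chute floor, tilted 35 deg, its x axis pointing up the slope. Axes as the hopper's.
- gate (a joint): slide gate of the chute: 0 shut, 0.060 m fully drawn, against its end stop. It slides square to the chute floor: up and towards the hopper's -x, 35 deg from vertical. Friction about 5 N, 0.12 kg; it stays where it is left. The block gets out only beyond about 0.050.
- gate_grip (a point): middle of the red upright grip on the gate, moving with it: 26 mm wide (y, across the chute), 16 mm thick (x), 38 mm long (z), plus a head 32 mm wide and 6 mm thick on top, ending 25 mm above this point. Its z axis is the drawing direction. Gate shut: 83 mm from the chute floor.
- block_a: pale wood L-shaped block with a red rib; starts in the chute behind the gate, -x end leading. Body 22 mm high, rib on it 50 (x) x 14 (y) x 26 mm high: 48 mm in all. Origin on the underside below the rib's middle, z up through the rib. Outline: bar x -42..58, y -18..10 mm, leg x -42..-7, y 10..38 mm. 0.06 to 0.13 kg.
- block_b: brown wood Z-shaped block with a blue rib, loose on the bench. Heights and rib (50 mm along x, 14 wide, 26 high) as block_a; origin on the underside below the rib's middle. Outline: bar x -54.4..25.6, y -9.4..18.6 mm, leg x -19.4..45.6, y -37.4..-9.4 mm. 0.07 to 0.14 kg.
- chase: aluminium printing frame fixed flat on the bench, x -89..139, y -104..104 mm, 22 mm high, with dark type (to 26 mm) and one open pocket. Origin at bench height, mid-pocket. Pocket: x -45.75..45.75, y -53.75..53.75 mm, floor z 3, walls to z 19 mm. The two blocks fill it with 7.5 mm play in all, in one way only: each one's +x along the chase's +y. Either may go first.
- seat_a (a point): where block_a's origin lies when seated: chase frame (25.25, -9.25, 3) mm; axes as the chase's
- seat_b (a point): where block_b's origin lies when seated: chase frame (-24.65, 5.65, 3) mm; axes as the chase's
- key_corner (a point): top middle of the fixed brass piece that fills one corner of the pocket (chase frame x -45.75..-19.5, y 35.5..53.75 mm), z 19 mm; axes as the chase's
- ink_tin: bystander: closed ink tin, 68 mm across, 70 mm high, origin under its centre
- type_1: bystander: dark wood type, 30 x 24 x 23 mm, origin under its centre, in front of the hopper's foot
- type_2: bystander: dark wood type, as type_1
- quoin_key: bystander: steel T-shaped key, 82 mm long, 12 mm high, in front of the chase; origin under the middle of its shank
- comp_stick: bystander: steel composing stick, 40 x 170 mm, 22 mm high, at the back of the bench; origin under its centre
- brayer: bystander: ink roller with wooden handle, 36 mm high, 150 mm long, at the back of the bench; origin under the roller's centre
There are look-alikes about, which are no part of the job. There is more than one size of the block_b; the one meant has the size given above.

How it is judged:
On the way:
1. the gate is drawn out to its end stop (beyond 0.0575 of 0.060 m) (value of joint gate above 0.0575 m), for 0.2 s.
At the end, for the whole second after the job is handed in: block_a and block_b both lie flat and at rest on the pocket's floor (origin within 8.5 mm of its seat sideways, less than 2.5 mm above the floor, turned less than 0.07 rad from the chase's y axis, tilted less than 0.06 rad) and the gate is still drawn (beyond 0.05 m) (horizontal distance between block_a and seat_a below 0.0085 m and z of each of block_a, block_b in the frame of chase below 0.0055 m and angle between the x axis of each of block_a, block_b and the y axis of chase, either way round below 0.07 rad and angle between each of block_a, block_b's own z axis and vertical below 0.06 rad and linear speed of each of block_a, block_b below 0.02 m/s and angular speed of each of block_a, block_b below 0.2 rad/s and horizontal distance between block_b and seat_b below 0.0085 m and value of joint gate above 0.05 m); the robot touches nothing.
It fails at once if block_a is let fall or thrown towards the chase (faster than 0.8 m/s, out of the fingers, within 0.25 m of the chase) (linear speed of block_a above 0.8 m/s and contact force between the fingers and block_a below 0.01 N and horizontal distance between block_a and chase below 0.25 m).
It fails at once if block_b is let fall or thrown towards the chase (faster than 0.8 m/s, out of the fingers, within 0.25 m of the chase) (linear speed of block_b above 0.8 m/s and contact force between the fingers and block_b below 0.01 N and horizontal distance between block_b and chase below 0.25 m).
It fails at once if a bystander (ink tin, type, key, composing stick, roller) is moved by more than 30 mm (distance of any of ink_tin, type_1, type_2, quoin_key, comp_stick, brayer from where it was at the start of the episode above 0.03 m).
It also fails if it takes over 72 s, if anything falls off the work surface, if the arm or the gripper's body presses on something with over 40 N, if the wrist force passes 120 N, or if a joint passes its speed limit or range.

## Working session

There is one attempt and no reset: what is moved stays moved. The work goes in short steps, Python scripts to look and compute and a tool call to move; the robot and the scene stay as the last step left them, time stands still between calls to the robot, and variables do not carry over. Pictures are saved under pics/ and viewed, at most 10 in all, crops included, and the job is handed in when it is done.

Besides the shell and the picture viewer there is one more tool, called by a JSON object that holds its "fn" and its "kwargs". jog_arm: Moves the arm, as the interface text tells. Its arguments: {"type":"object","properties":{"moves":{"type":"array","items":{"type":"object","properties":{"fingers":{"type":"number"},"slide":{"type":"array","items":{"type":"number"}},"angular":{"type":"array","items":{"type":"number"}}}}},"squeeze":{"type":"number"}},"required":["moves"]}

```bash
mkdir -p pics; cat > h.py <<'E'
from workcell import *
import numpy as np, cv2
from scipy.spatial.transform import Rotation as R
def q2R(q): return R.from_quat([q[1],q[2],q[3],q[0]]).as_matrix()
def T(s):
    M=np.eye(4); M[:3,:3]=q2R(s["orientation"]); M[:3,3]=s["tcp_pos"]; return M
def cam(name):
    s=get_state(); p=read_camera(name)
    p["M"]=np.array(p["world_from_camera"]) if name!="wrist" else T(s)@np.array(p["tool_from_camera"])
    p["f"]=240/np.tan(np.radians(p["fovy"])/2); return p
def ray(p,uv):
    d=np.array([(uv[0]-p["cx"])/p["f"],(uv[1]-p["cy"])/p["f"],1.]); return p["M"][:3,3],p["M"][:3,:3]@d
def onz(p,uv,z):
    o,d=ray(p,uv); return o+d*(z-o[2])/d[2]
def proj(p,X):
    X=np.atleast_2d(X); c=(X-p["M"][:3,3])@p["M"][:3,:3]; return c[:,:2]/c[:,2:]*p["f"]+[p["cx"],p["cy"]]
def tri(a,b):
    A=[];y=[]
    for p,uv in (a,b):
        o,d=ray(p,uv); d=d/np.linalg.norm(d); P=np.eye(3)-np.outer(d,d); A.append(P); y.append(P@o)
    return np.linalg.lstsq(np.vstack(A),np.hstack(y),rcond=None)[0]
def save(p,n,img=None): cv2.imwrite("pics/"+n,(p["color"] if img is None else img)[:,:,::-1])
E
python3 - <<'E'
from h import *
np.set_printoptions(precision=3,suppress=True)
s=get_state(); print(s)
a=cam("scene"); b=cam("top"); save(a,"s0.png"); save(b,"t0.png")
print(a["M"],a["f"],b["M"],b["f"])
for t in ["hopper","funnel_front","chute_foot","gate_grip","block_a","block_b","chase","seat_a","seat_b","key_corner"]:
  for n,p in(("s",a),("t",b)):
    print(t,n,[(round(d["p"],2),np.round(d["point"]).tolist()) for d in tip_of(t,p)[:4]])
E
```

```text
{'clock': 0.0, 'joint_pos': array([1.141, 0.314, 0.045, 1.304, 0.   , 1.431]), 'qvel': array([-0.001, -0.001, -0.   , -0.001, -0.001, -0.001]), 'tau': array([ -0.   , -48.063,  29.853,   0.019,  -0.   ,  -0.   ]), 'tcp_pos': array([0.164, 0.551, 0.241]), 'orientation': array([-0.   ,  0.144,  0.99 , -0.001]), 'wrist_force': array([-0.813, -0.398, -0.725]), 'ft_torque': array([-0.04 ,  0.027, -0.001]), 'grip_force': 0.0, 'finger_gap': 0.08539969362504511}
[[ 0.961  0.24  -0.138  0.686]
 [ 0.276 -0.807  0.522 -0.532]
 [ 0.014 -0.54  -0.842  1.042]
 [ 0.     0.     0.     1.   ]] 520.778342731823 [[-0.02  -0.993  0.119  0.462]
 [-1.     0.019 -0.007  0.015]
 [ 0.004 -0.119 -0.993  1.13 ]
 [ 0.     0.     0.     1.   ]] 488.82114940523115
hopper s [(0.88, [299.0, 404.0])]
hopper t [(0.7, [444.0, 244.0])]
funnel_front s [(0.9, [283.0, 348.0])]
funnel_front t [(0.92, [493.0, 228.0])]
chute_foot s [(0.79, [273.0, 402.0])]
chute_foot t [(0.57, [458.0, 260.0])]
gate_grip s [(0.51, [286.0, 372.0]), (0.19, [226.0, 382.0])]
gate_grip t [(0.65, [470.0, 238.0])]
block_a s [(0.68, [219.0, 320.0]), (0.63, [241.0, 239.0]), (0.54, [272.0, 397.0]), (0.52, [365.0, 188.0])]
block_a t [(0.95, [394.0, 337.0]), (0.9, [322.0, 301.0]), (0.64, [304.0, 357.0])]
block_b s [(0.68, [219.0, 320.0]), (0.63, [241.0, 239.0]), (0.54, [272.0, 397.0]), (0.52, [365.0, 188.0])]
block_b t [(0.95, [394.0, 337.0]), (0.9, [322.0, 301.0]), (0.64, [304.0, 357.0])]
chase s []
chase t [(0.56, [201.0, 249.0])]
seat_a s [(0.97, [373.0, 187.0]), (0.77, [353.0, 181.0]), (0.31, [223.0, 418.0])]
seat_a t [(0.8, [204.0, 238.0]), (0.59, [197.0, 260.0]), (0.27, [276.0, 157.0])]
seat_b s [(0.97, [373.0, 187.0]), (0.77, [353.0, 181.0]), (0.31, [223.0, 418.0])]
seat_b t [(0.8, [204.0, 238.0]), (0.59, [197.0, 260.0]), (0.27, [276.0, 157.0])]
key_corner s [(0.58, [359.0, 165.0])]
key_corner t [(0.82, [175.0, 260.0])]
```

View pics/s0.png

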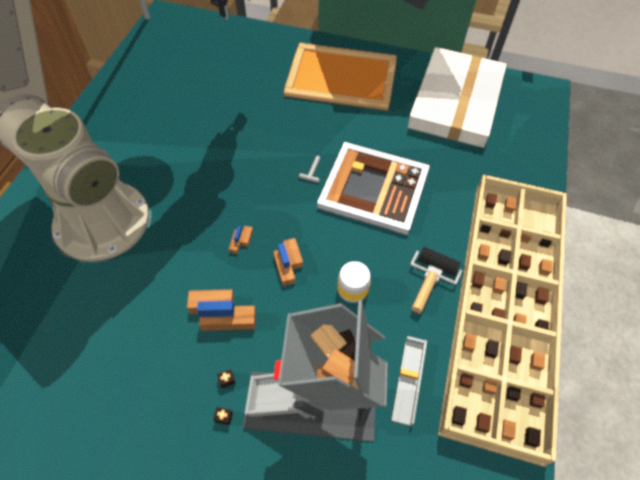

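View pics/t0.png

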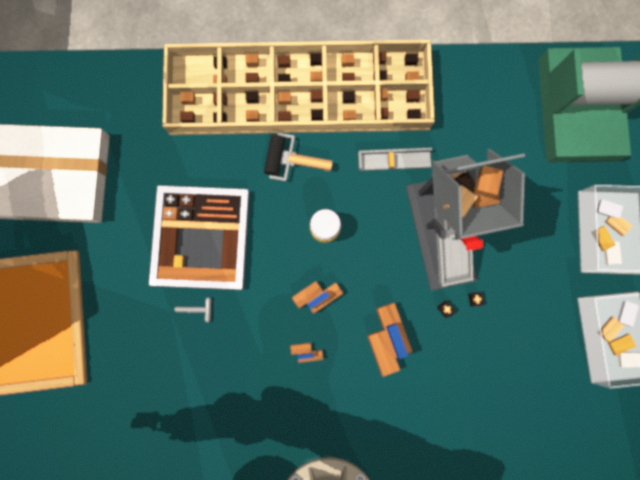

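```bash
cat >> h.py <<'E'
def box(x0,x1,y0,y1,z0,z1): return np.array([[x,y,z] for x in(x0,x1) for y in(y0,y1) for z in(z0,z1)])/1000.
BB=[box(-54.4,25.6,-9.4,18.6,0,22),box(-19.4,45.6,-37.4,-9.4,0,22),box(-25,25,-7,7,22,48)]
BA=[box(-42,58,-18,10,0,22),box(-42,-7,10,38,0,22),box(-25,25,-7,7,22,48)]
def Tz(x,y,yaw,z=0):
    M=np.eye(4); M[:3,:3]=R.from_euler("z",yaw).as_matrix(); M[:3,3]=[x,y,z]; return M
def sil(p,boxes,M,k=4):
    m=np.zeros((480*k,640*k),np.uint8)
    for b in boxes:
        q=proj(p,b@M[:3,:3].T+M[:3,3]); h=cv2.convexHull(((q+.5)*k-.5).astype(np.float32)).round().astype(np.int32); cv2.fillConvexPoly(m,h,1)
    return cv2.resize(m.astype(np.float32),(640,480),interpolation=cv2.INTER_AREA)
def wood(p,blue=False):
    h=cv2.cvtColor(p["color"],cv2.COLOR_RGB2HSV); H,S,V=h[...,0].astype(int),h[...,1],h[...,2]
    bl=(H>104)&(H<130)&(S>110)&(V>60)
    return bl if blue else (bl|(((H<22)|(H>172))&(S>70)&(V>70)))
def comp(m,uv,r=14):
    m=cv2.morphologyEx(m.astype(np.uint8),cv2.MORPH_CLOSE,np.ones((3,3)))
    n,l,st,c=cv2.connectedComponentsWithStats(m); 
    i=1+np.argmin(np.linalg.norm(c[1:]-uv,axis=1)+1e3*(st[1:,4]<30)); return (l==i).astype(np.float32),st[i],c[i]
E
python3 - <<'E'
from h import *
from scipy.optimize import minimize
np.set_printoptions(precision=4,suppress=True)
a=cam("scene"); b=cam("top")
for u in [(318,297),(391,340),(306,353)]:
    m,st,c=comp(wood(b),u); X=onz(b,c,.02)
    uv=proj(a,X)[0]; ma,sa,ca=comp(wood(a),uv); print(u,c,st[4],uv,ca,sa[4])
    best=None
    for sc0 in (.65,1,1.5):
      for y0 in np.arange(0,6.28,.785):
        def f(v):
            bx=[q*v[3] for q in BB]; M=Tz(v[0]/10,v[1]/10,v[2])
            r1=sil(b,bx,M,2); r2=sil(a,bx,M,2)
            return np.abs(r1-m).sum()/m.sum()+np.abs(r2-ma).sum()/ma.sum()
        v0=[X[0]*10,X[1]*10,y0,sc0]
        r=minimize(f,v0,method="Nelder-Mead",options=dict(initial_simplex=np.array([v0]+[np.add(v0,d) for d in np.diag([.15,.15,.4,.15])]),maxfev=120))
        if best is None or r.fun<best.fun: best=r
    print(best.fun,best.x/[10,10,1,1])
P={}
for t in ["hopper","funnel_front","chute_foot","gate_grip","key_corner"]:
    P[t]=tri((a,tip_of(t,a)[0]["point"]),(b,tip_of(t,b)[0]["point"])); print(t,P[t])
print([(round(d["p"],2),np.round(d["point"]).tolist()) for d in tip_of("chase",b)])
# chase white frame
h=cv2.cvtColor(b["color"],cv2.COLOR_RGB2HSV); w=(h[...,1]<50)&(h[...,2]>140); w[:, :145]=0; w[:,255:]=0; w[:175]=0; w[300:]=0
cn=np.vstack(cv2.findContours(w.astype(np.uint8),0,2)[0]); rr=cv2.boxPoints(cv2.minAreaRect(cn))
q=np.array([onz(b,u,.022)[:2] for u in rr]); print(q,np.linalg.norm(np.diff(q,axis=0),axis=1),q.mean(0))
c1=cv2.resize(b["color"][130:350,280:540],(780,660)[:2],interpolation=3)[:600]
save(b,"z1.png",cv2.resize(b["color"][135:305,400:545],None,fx=3.5,fy=3.5,interpolation=3))
E
```

```text
(318, 297) [316.7522 296.0469] 916 [286.9653 258.7767] [287.6462 260.2484] 910
0.13904757797718048 [0.4574 0.0136 2.1403 1.0137]
(391, 340) [389.3549 340.1356] 1888 [218.4126 309.7517] [219.7525 310.4215] 2133
0.07128962874412537 [ 0.3656 -0.1555  3.4571  1.4139]
(306, 353) [305.918  352.3392] 451 [239.6617 236.1171] [240.5076 238.2665] 394
0.1957789659500122 [0.3345 0.0439 1.6687 0.6736]Traceback (most recent call last):
  File "<stdin>", line 21, in <module>
IndexError: list index out of range
```

```bash
python3 - <<'E'
from h import *
np.set_printoptions(precision=4,suppress=True)
a=cam("scene"); b=cam("top")
def tp(t,n):
    p=(a,b)[n]
    r=tip_of(t,p)
    return (p,r[0]["point"]) if r else None
for t in ["hopper","funnel_front","chute_foot","gate_grip","key_corner"]:
    u,v=tp(t,0),tp(t,1)
    print(t, tri(u,v) if u and v else (u and u[1],v and v[1]))
h=cv2.cvtColor(b["color"],cv2.COLOR_RGB2HSV); w=(h[...,1]<50)&(h[...,2]>140); w[:, :145]=0; w[:,255:]=0; w[:175]=0; w[300:]=0
cn=np.vstack(cv2.findContours(w.astype(np.uint8),0,2)[0]); rr=cv2.boxPoints(cv2.minAreaRect(cn))
q=np.array([onz(b,u,.022)[:2] for u in rr]); print(q,np.linalg.norm(np.diff(q,axis=0),axis=1),q.mean(0))
save(b,"z1.png",cv2.resize(b["color"][135:305,400:545],None,fx=3.5,fy=3.5,interpolation=3))
E
```

```text
hopper [ 0.5818 -0.2795  0.0052]
funnel_front [ 0.5702 -0.2845  0.3198]
chute_foot [ 0.5351 -0.303   0.0671]
gate_grip [ 0.5681 -0.2849  0.1975]
key_corner [0.5509 0.3387 0.0023]
[[0.4734 0.3966]
 [0.7314 0.3866]
 [0.7139 0.1688]
 [0.4565 0.1847]] [0.2583 0.2185 0.2579] [0.5938 0.2842]
```

View pics/z1.png

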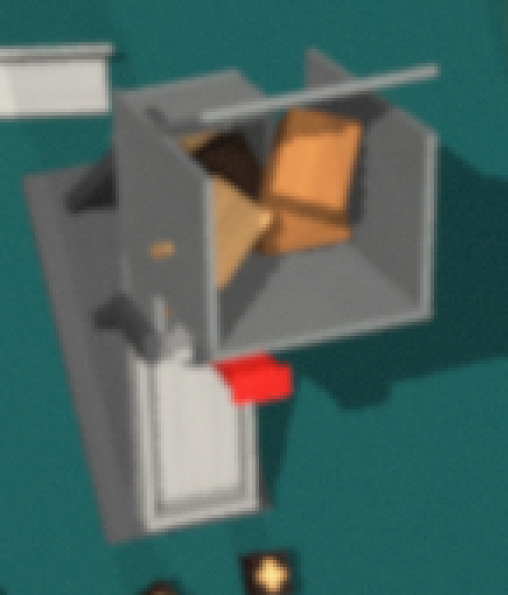

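```bash
cat >> h.py <<'E'
def toolR(yyaw,lean=0):
    "tool y at world yaw yyaw; lean (rad): tool z = down tilted, back towards +tool-x side (x=-hopper x)"
    y=np.array([np.cos(yyaw),np.sin(yyaw),0]); hx=np.array([y[1],-y[0],0])
    z=np.sin(lean)*hx-np.cos(lean)*np.array([0,0,1]); return np.column_stack([np.cross(y,z),y,z])
def go(pos,Rt,Rc=None,pc=None):
    s=get_state(); M=T(s)
    if Rc is None: Rc=M[:3,:3]
    d=M[:3,:3].T@(np.array(pos)-M[:3,3])*1000; w=R.from_matrix(M[:3,:3].T@Rt).as_rotvec(degrees=True)
    print("slide",d.round(1).tolist(),"ang",w.round(2).tolist(),"rows",round(max(np.linalg.norm(d)/41.7,np.linalg.norm(w)/7.16),1))
E
python3 - <<'E'
from h import *
p=cam("wrist"); print(np.array(p["tool_from_camera"]).round(3),p["fovy"])
go([.53,.27,.33],toolR(np.radians(32.6)))
E
```

```text
[[-0.    -0.955 -0.298  0.076]
 [ 1.    -0.     0.001  0.   ]
 [-0.001 -0.298  0.955 -0.131]
 [ 0.     0.     0.     1.   ]] 61.38655360362591
slide [-430.7, -164.8, -87.7] ang [0.01, -0.0, 40.8] rows 11.3
```

{"fn": "jog_arm", "kwargs": {"moves": [{"slide": [-430,-165,-87],"angular": [0,0,40.8]},{"slide": [-430,-165,-87],"angular": [0,0,40.8]},{"slide": [-430,-165,-87],"angular": [0,0,40.8]},{"slide": [-430,-165,-87],"angular": [0,0,40.8]},{"slide": [-430,-165,-87],"angular": [0,0,40.8]},{"slide": [-430,-165,-87],"angular": [0,0,40.8]},{"slide": [-430,-165,-87],"angular": [0,0,40.8]},{"slide": [-430,-165,-87],"angular": [0,0,40.8]},{"slide": [-430,-165,-87],"angular": [0,0,40.8]},{"slide": [-430,-165,-87],"angular": [0,0,40.8]}]}}

```text
schema error: expected keys fingers, slide, angular
```

{"fn": "jog_arm", "kwargs": {"moves": [{"slide": [-40,-15,-8]},{"slide": [-40,-15,-8]},{"slide": [-40,-15,-8]}]}}

```text
schema error: expected keys fingers, slide, angular
```

```bash
python3 - <<'E'
from h import *
s=get_state(); print(s["tcp_pos"],s["orientation"],s["clock"])
p=cam("wrist"); save(p,"w1.png")
for X in [(.57,.28,.003),(.457,.0136,0)]: print(proj(p,np.array(X)))
for t in ["key_corner","block_b","seat_a"]: print(t,[(round(d["p"],2),np.round(d["point"],1).tolist(),onz(p,d["point"],{"k":.019,"b":0,"s":.003}[t[0]]).round(4)) for d in tip_of(t,p)[:4]])
E
```

```text
[0.16432977 0.5510673  0.24231699] [1.85700155e-05 1.44389793e-01 9.89520887e-01 4.76139524e-05] 1.95
[[206.3015408 563.6238347]]
[[-24.30382938 543.07416683]]
key_corner []
block_b []
seat_a []
```

View pics/w1.png

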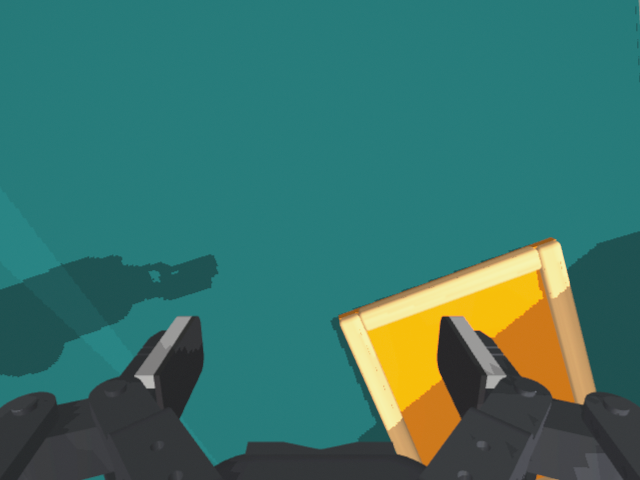

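{"fn": "jog_arm", "kwargs": {"moves": [{"fingers": 0,"slide": [-430,-165,-87],"angular": [0,0,40.8]},{"fingers": 0,"slide": [-430,-165,-87],"angular": [0,0,40.8]},{"fingers": 0,"slide": [-430,-165,-87],"angular": [0,0,40.8]},{"fingers": 0,"slide": [-430,-165,-87],"angular": [0,0,40.8]},{"fingers": 0,"slide": [-430,-165,-87],"angular": [0,0,40.8]},{"fingers": 0,"slide": [-430,-165,-87],"angular": [0,0,40.8]},{"fingers": 0,"slide": [-430,-165,-87],"angular": [0,0,40.8]},{"fingers": 0,"slide": [-430,-165,-87],"angular": [0,0,40.8]},{"fingers": 0,"slide": [-430,-165,-87],"angular": [0,0,40.8]},{"fingers": 0,"slide": [-430,-165,-87],"angular": [0,0,40.8]}]}}

```text
clock: 2.98
tcp_pos: [0.4901, 0.2997, 0.3203]
orientation: [0.0, 0.48, 0.877, 0.0]
wrist_force: [0.5, 1.8, 0.7]
finger_gap: 0.0852
grip_force: 0.0
```

```bash
python3 - <<'E'
from h import *
s=get_state(); print(s["tcp_pos"],s["orientation"],s["clock"])
p=cam("wrist"); save(p,"w2.png")
for X in [(.57,.28,.003),(.457,.0136,0)]: print(proj(p,np.array(X)))
for t in ["key_corner","block_b","seat_a"]: print(t,[(round(d["p"],2),np.round(d["point"],1).tolist(),onz(p,d["point"],{"k":.019,"b":0,"s":.003}[t[0]]).round(4)) for d in tip_of(t,p)[:4]])
E
```

```text
[0.4900778  0.299715   0.32027732] [1.56433787e-04 4.80292801e-01 8.77108150e-01 3.06212783e-04] 2.9833
[[367.94673588 240.792208  ]]
[[177.50345319 362.03839884]]
key_corner [(0.75, [380.9, 197.6], array([0.5498, 0.3307, 0.019 ])), (0.38, [364.0, 224.7], array([0.5515, 0.2959, 0.019 ]))]
block_b [(0.59, [97.6, 296.3], array([0.3335, 0.0442, 0.    ]))]
seat_a [(0.97, [363.9, 222.6], array([0.5538, 0.2954, 0.003 ])), (0.71, [391.8, 261.0], array([0.6078, 0.2746, 0.003 ]))]
```

View pics/w2.png

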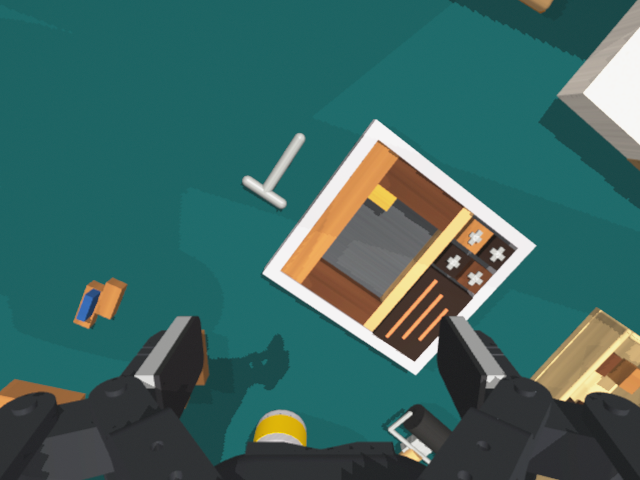

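```bash
python3 - <<'E'
from h import *
p=cam("wrist"); im=p["color"].astype(int)
m=((im.min(2)>165)).astype(np.uint8); m[:, :255]=0; m[:110]=0;m[385:]=0;m[:,545:]=0
n,l,st,c=cv2.connectedComponentsWithStats(m); i=1+np.argmax(st[1:,4]); print(st[i])
h=cv2.convexHull(np.argwhere(l==i)[:,::-1].astype(np.float32).copy())
q=cv2.approxPolyN(h,4,ensure_convex=True).reshape(-1,2).astype(float); print(q)
W=np.array([onz(p,u,.022)[:2] for u in q])
ref=np.array([[376,120],[535,245],[415,375],[264,273]]); C=np.array([[-89,104],[139,104],[139,-104],[-89,-104]])/1e3
W=W[[np.argmin(np.linalg.norm(q-r,axis=1)) for r in ref]]
print(np.linalg.norm(np.diff(W,axis=0),axis=1))
mc,mw=C.mean(0),W.mean(0); U,S,V=np.linalg.svd((C-mc).T@(W-mw)); Rm=(U@V).T; t=mw-Rm@mc
yaw=np.arctan2(Rm[1,0],Rm[0,0]); print("chase",t,yaw,np.degrees(yaw),"res mm",((C@Rm.T+t-W)*1e3).round(1))
for n,s in(("a",(25.25,-9.25)),("b",(-24.65,5.65)),("key",(-32.6,44.6))): print(n,Rm@np.array(s)/1e3+t)
go([.457,.0136,.20],toolR(np.radians(32.6)))
E
```

```text
[ 263  120  274  256 8611]
[[416.24716187 375.73382568]
 [261.53140259 274.06347656]
 [375.42550659 118.88275146]
 [537.04541016 245.64343262]]
[0.22903477 0.20828524 0.22913054]
chase [0.58007909 0.28499188] -0.06267480401603873 -3.5910017519286015 res mm [[ 0.5 -0.2]
 [-0.5 -0.1]
 [-0.5  0.2]
 [ 0.6  0.1]]
a [0.60470015 0.27417854]
b [0.55583137 0.29217471]
key [0.55033657 0.33154618]
slide [-225.4, -181.2, 119.3] ang [-0.04, -0.03, -0.06] rows 7.5
```

{"fn": "jog_arm", "kwargs": {"moves": [{"fingers": 0,"slide": [-225,-181,119],"angular": [0,0,0]},{"fingers": 0,"slide": [-225,-181,119],"angular": [0,0,0]},{"fingers": 0,"slide": [-225,-181,119],"angular": [0,0,0]},{"fingers": 0,"slide": [-225,-181,119],"angular": [0,0,0]},{"fingers": 0,"slide": [-225,-181,119],"angular": [0,0,0]},{"fingers": 0,"slide": [-225,-181,119],"angular": [0,0,0]},{"fingers": 0,"slide": [-225,-181,119],"angular": [0,0,0]},{"fingers": 0,"slide": [-225,-181,119],"angular": [0,0,0]},{"fingers": 0,"slide": [-225,-181,119],"angular": [0,0,0]}]}}

```text
clock: 3.98
tcp_pos: [0.4549, 0.0128, 0.1986]
orientation: [-0.002, 0.481, 0.877, -0.001]
wrist_force: [-1.1, -1.1, -1.0]
finger_gap: 0.0852
grip_force: 0.0
```

```bash
cat >> h.py <<'E'
def fitb(p,boxes,v0,rib_blue=True):
    from scipy.optimize import minimize
    X=np.array([v0[0],v0[1],.02]); m,st,c=comp(wood(p),proj(p,X)[0])
    def f(v): return np.abs(sil(p,boxes,Tz(v[0]/10,v[1]/10,v[2]),2)-m).sum()/m.sum()
    out=[]
    for dy in (0,np.pi):
        w=[v0[0]*10,v0[1]*10,v0[2]+dy]
        r=minimize(f,w,method="Nelder-Mead",options=dict(initial_simplex=np.array([w]+[np.add(w,d) for d in np.diag([.1,.1,.2])]),maxfev=200)); out.append((r.fun,r.x/[10,10,1]))
    return sorted(out,key=lambda o:o[0]),st
E
python3 - <<'E'
from h import *
p=cam("wrist"); o,st=fitb(p,BB,[.457,.0136,2.14]); print(o,st)
im=p["color"].copy(); x=o[0][1]
for b in BB:
    M=Tz(*x); cv2.polylines(im,[cv2.convexHull(proj(p,b@M[:3,:3].T+M[:3,3]).astype(np.float32)).astype(int)],True,(0,255,0),1)
save(p,"w3.png",im)
go([x[0],x[1],.036],toolR(x[2]-np.pi/2))
E
```

```text
[(np.float64(0.0141683928668499), array([0.45715835, 0.01431875, 2.14847177])), (np.float64(0.22758212685585022), array([0.47597186, 0.01936874, 5.27840549]))] [ 299  158   74  127 6758]
slide [-0.9, 1.6, 163.7] ang [-0.09, -0.1, -0.58] rows 3.9
```

View pics/w3.png

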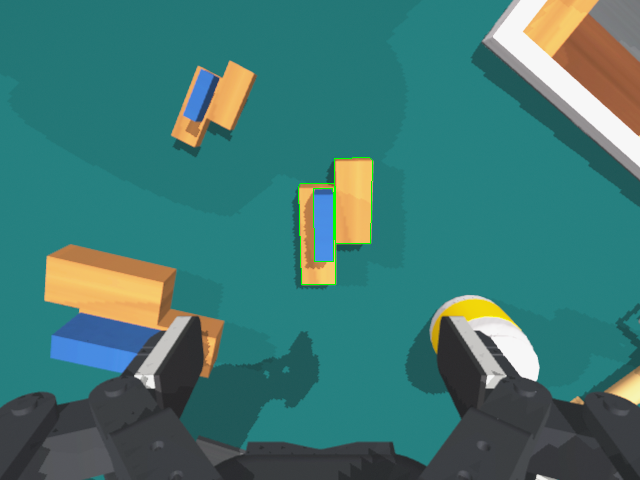

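{"fn": "jog_arm", "kwargs": {"squeeze": 50, "moves": [{"fingers": 0.5,"slide": [-1,1.6,40],"angular": [0,0,-0.6]},{"fingers": 0.5,"slide": [-1,1.6,80],"angular": [0,0,-0.6]},{"fingers": 0.5,"slide": [-1,1.6,120],"angular": [0,0,-0.6]},{"fingers": 0.5,"slide": [-1,1.6,150],"angular": [0,0,-0.6]},{"fingers": 0.5,"slide": [-1,1.6,163],"angular": [0,0,-0.6]},{"fingers": 0.5,"slide": [-1,1.6,163],"angular": [0,0,-0.6]},{"fingers": 1,"slide": [-1,1.6,163],"angular": [0,0,-0.6]},{"fingers": 1,"slide": [-1,1.6,163],"angular": [0,0,-0.6]},{"fingers": 1,"slide": [-1,1.6,163],"angular": [0,0,-0.6]},{"fingers": 1,"slide": [-1,1.6,163],"angular": [0,0,-0.6]}]}}

```text
clock: 4.87
tcp_pos: [0.4611, 0.0146, 0.0394]
orientation: [0.002, 0.475, 0.88, 0.001]
wrist_force: [0.6, 0.7, 5.3]
finger_gap: 0.0127
grip_force: 50.9
```

{"fn": "jog_arm", "kwargs": {"moves": [{"fingers": 1,"slide": [0,0,0],"angular": [0,0,0]},{"fingers": 1,"slide": [0,0,0],"angular": [0,0,0]},{"fingers": 1,"slide": [0,0,0],"angular": [0,0,0]},{"fingers": 1,"slide": [0,0,0],"angular": [0,0,0]}]}}

```text
clock: 5.2
tcp_pos: [0.461, 0.0146, 0.0394]
orientation: [0.002, 0.476, 0.88, 0.001]
wrist_force: [-0.1, 3.8, 7.1]
finger_gap: 0.0129
grip_force: 51.1
```

```bash
cat > place.py <<'E'
from h import *
s=get_state(); M=T(s)
B=Tz(.45716,.01432,2.1485,0); y=M[:3,1]; ty=np.arctan2(y[1],y[0]); print("tool y yaw",np.degrees(ty),"block-90",np.degrees(2.1485)-90)
d=M[:3,:3].T@(B[:3,3]-M[:3,3]); d[1]=0; print("block origin in tool",d)
np.save("offb.npy",d)
E
python3 place.py; python3 - <<'E'
from h import *
d=np.load("offb.npy"); Rt=toolR(1.508-np.pi/2); s=np.array([.5558,.2922,.003])
g=s-Rt@d; print(g)
go([T(get_state())[0,3],T(get_state())[1,3],.16],toolR(np.radians(33))); go(g+[0,0,.08],Rt)
E
```

```text
tool y yaw 33.215613773485146 block-90 33.09998228385736
block origin in tool [0.00193498 0.         0.03941549]
[0.55567857 0.29026884 0.04241549]
slide [-0.2, 0.5, -120.6] ang [0.22, 0.07, 0.22] rows 2.9
slide [178.7, 230.5, -82.3] ang [0.24, 0.0, 36.81] rows 7.3
```

{"fn": "jog_arm", "kwargs": {"moves": [{"fingers": 1,"slide": [0,0,-30],"angular": [0,0,0]},{"fingers": 1,"slide": [0,0,-82],"angular": [0,0,0]},{"fingers": 1,"slide": [20,25,-82],"angular": [0,0,4]},{"fingers": 1,"slide": [44,57,-82],"angular": [0,0,9]},{"fingers": 1,"slide": [69,89,-82],"angular": [0,0,14]},{"fingers": 1,"slide": [94,121,-82],"angular": [0,0,19]},{"fingers": 1,"slide": [119,153,-82],"angular": [0,0,25]},{"fingers": 1,"slide": [144,185,-82],"angular": [0,0,31]},{"fingers": 1,"slide": [164,211,-82],"angular": [0,0,36.8]},{"fingers": 1,"slide": [178.7,230.5,-82],"angular": [0,0,36.8]}]}}

```text
clock: 6.03
tcp_pos: [0.5552, 0.293, 0.1202]
orientation: [0.0, 0.73, 0.684, 0.001]
wrist_force: [1.5, -1.0, -0.7]
finger_gap: 0.0131
grip_force: 50.0
```

{"fn": "jog_arm", "kwargs": {"moves": [{"fingers": 1,"slide": [0,0,0],"angular": [0,0,0]},{"fingers": 1,"slide": [0,0,0],"angular": [0,0,0]},{"fingers": 1,"slide": [0,0,0],"angular": [0,0,0]}]}}

```text
clock: 6.28
tcp_pos: [0.554, 0.2895, 0.1196]
orientation: [-0.0, 0.729, 0.685, -0.0]
wrist_force: [-0.5, -0.6, -1.1]
finger_gap: 0.0128
grip_force: 50.0
```

```bash
python3 - <<'E'
from h import *
s=get_state();print(s["tcp_pos"],s["finger_gap"],s["wrist_force"])
M=T(s); d=np.load("offb.npy"); Rt=toolR(1.508-np.pi/2)
go(np.array([.5558,.2922,.003])-Rt@d,Rt)
p=cam("wrist"); im=p["color"].copy()
pose=M@np.array([[0,1,0,d[0]],[1,0,0,0],[0,0,-1,d[2]],[0,0,0,1.]]) 
x=M[:3,0]; print("toolx",x)
# block x dir: same as tool -x or +x
yaw=1.508; Bp=Tz(0,0,yaw); Bp[:3,3]=M[:3,3]+M[:3,:3]@d
C=Tz(.58008,.28499,-.06267)
def dr(boxes,P,c):
  for b in boxes: cv2.polylines(im,[cv2.convexHull(proj(p,b@P[:3,:3].T+P[:3,3]).astype(np.float32)).astype(int)],True,c,1)
dr(BB,Bp,(0,255,0)); dr([box(-45.75,45.75,-53.75,53.75,19,19),box(-45.75,-19.5,35.5,53.75,19,19)],C,(255,0,255))
save(p,"w4.png",im)
E
```

```text
[0.55396689 0.28951814 0.11962271] 0.012834313992744421 [-0.48812486 -0.56103498 -1.13358438]
slide [0.9, 1.7, 77.2] ang [-0.03, 0.03, 0.01] rows 1.9
toolx [ 6.26449141e-02  9.98035723e-01 -5.56714640e-04]
```

View pics/w4.png

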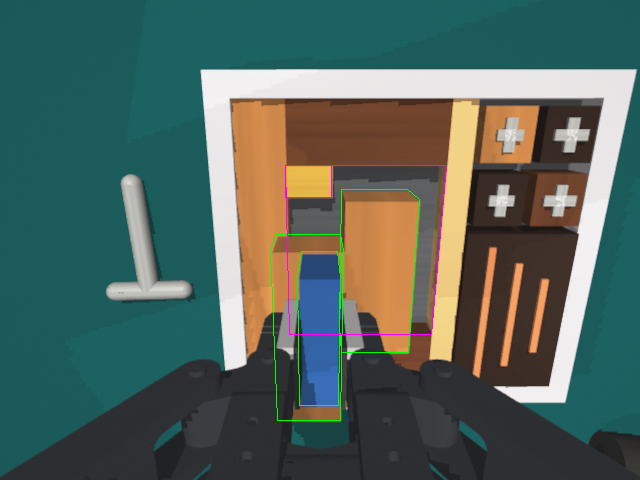

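{"fn": "jog_arm", "kwargs": {"moves": [{"fingers": 1,"slide": [0.5,1.5,25],"angular": [0,0,0]},{"fingers": 1,"slide": [1,1.7,45],"angular": [0,0,0]},{"fingers": 1,"slide": [1,1.7,55],"angular": [0,0,0]},{"fingers": 1,"slide": [1,1.7,60],"angular": [0,0,0]},{"fingers": 1,"slide": [1,1.7,60],"angular": [0,0,0]}]}}

```text
clock: 6.75
tcp_pos: [0.5553, 0.2896, 0.0587]
orientation: [-0.0, 0.729, 0.684, -0.001]
wrist_force: [-0.8, -0.4, -1.3]
finger_gap: 0.0127
grip_force: 50.0
```

```bash
python3 - <<'E'
from h import *
d=np.load("offb.npy"); Rt=toolR(1.508-np.pi/2)
print(get_state()["wrist_force"]); go(np.array([.5558,.2922,.003])-Rt@d,Rt)
E
```

```text
[-0.76385136 -0.3869919  -1.27840337]
slide [0.7, 0.4, 16.3] ang [-0.13, 0.06, -0.07] rows 0.4
```

{"fn": "jog_arm", "kwargs": {"moves": [{"fingers": 1,"slide": [0.7,0.4,4],"angular": [0,0,0]},{"fingers": 1,"slide": [0.7,0.4,8],"angular": [0,0,0]},{"fingers": 1,"slide": [0.7,0.4,12],"angular": [0,0,0]},{"fingers": 1,"slide": [0.7,0.4,15],"angular": [0,0,0]},{"fingers": 1,"slide": [0.7,0.4,17],"angular": [0,0,0]},{"fingers": 1,"slide": [0.7,0.4,17],"angular": [0,0,0]}]}}

```text
clock: 7.25
tcp_pos: [0.5566, 0.2917, 0.0427]
orientation: [0.0, 0.729, 0.685, 0.0]
wrist_force: [0.3, -0.1, 0.0]
finger_gap: 0.0128
grip_force: 50.0
```

{"fn": "jog_arm", "kwargs": {"moves": [{"fingers": 1,"slide": [0,0,1],"angular": [0,0,0]},{"fingers": 1,"slide": [0,0,1.5],"angular": [0,0,0]},{"fingers": 0.6,"slide": [0,0,1],"angular": [0,0,0]},{"fingers": 0.6,"slide": [0,0,1],"angular": [0,0,0]},{"fingers": 0.6,"slide": [0,0,1],"angular": [0,0,0]},{"fingers": 0.6,"slide": [0,0,-40],"angular": [0,0,0]},{"fingers": 0.5,"slide": [0,0,-80],"angular": [0,0,0]},{"fingers": 0.5,"slide": [0,0,-120],"angular": [0,0,0]},{"fingers": 0,"slide": [0,0,-160],"angular": [0,0,0]},{"fingers": 0,"slide": [0,0,-160],"angular": [0,0,0]}]}}

```text
clock: 8.08
tcp_pos: [0.5604, 0.293, 0.2121]
orientation: [0.003, 0.729, 0.685, 0.007]
wrist_force: [1.5, 0.7, 0.8]
finger_gap: 0.0651
grip_force: 0.0
```

```bash
python3 - <<'E'
from h import *
np.set_printoptions(precision=4,suppress=True)
s=get_state();print(s["clock"],s["tcp_pos"],s["joint_pos"])
p=cam("wrist"); C=Tz(.58008,.28499,-.06267)
# blue rib check: minimise over pose with blue mask
from scipy.optimize import minimize
m,st,c=comp(wood(p,True),proj(p,np.array([.5558,.2922,.051]))[0]); print(st)
f=lambda v:np.abs(sil(p,BB[2:],Tz(v[0]/10,v[1]/10,v[2],.003),2)-m).sum()/m.sum()
w=[5.558,2.922,1.508]; r=minimize(f,w,method="Nelder-Mead",options=dict(initial_simplex=np.array([w]+[np.add(w,d) for d in np.diag([.05,.05,.08])])))
print(r.fun,r.x/[10,10,1])
save(p,"w5.png")
# plan: look at hopper with lean
a=cam("scene"); b=cam("top")
for t in ["hopper","funnel_front","chute_foot","gate_grip"]:
    u,v=tip_of(t,a),tip_of(t,b); print(t, [x and (x[0]["p"],np.round(x[0]["point"],1)) for x in (u,v)], tri((a,u[0]["point"]),(b,v[0]["point"])) if u and v else "")
# fit hopper with grip red + keypoints (model)
def red(p):
    h=cv2.cvtColor(p["color"],cv2.COLOR_RGB2HSV); return ((h[...,0]<6)|(h[...,0]>174))&(h[...,1]>190)&(h[...,2]>120)
for p,n in((a,"s"),(b,"t")):
    l=cv2.connectedComponentsWithStats(red(p).astype(np.uint8)); print(n,l[2][1:],l[3][1:])
E
```

```text
8.0833 [0.5604 0.293  0.2121] [0.3549 0.4233 0.1323 1.2656 0.0001 1.9885]
[ 304  189   18   69 1237]
0.08912692219018936 [0.5571 0.2925 1.517 ]
hopper [(0.84, array([297.3, 404. ])), (0.74, array([444.1, 243.3]))] [ 0.581  -0.2819  0.0035]
funnel_front [(0.59, array([284.1, 347.5])), (0.97, array([496. , 229.8]))] [ 0.5696 -0.2869  0.3184]
chute_foot [(0.64, array([269.7, 400.5])), (0.56, array([461.5, 260.7]))] [ 0.5357 -0.3036  0.0595]
gate_grip [(0.46, array([286.9, 373.8])), (0.72, array([471.4, 243. ]))] [ 0.5646 -0.2853  0.187 ]
s [[275 361   5  18  59]] [[276.6441 368.8136]]
t [[463 237  20  12 174]] [[473.0862 242.7586]]
```

```bash
python3 - <<'E'
from h import *
go([.484,-.304,.31],toolR(np.radians(103.5),np.radians(35)))
E
```

```text
slide [-598.8, -34.8, -108.0] ang [-32.67, -24.12, -103.3] rows 15.5
```

{"fn": "jog_arm", "kwargs": {"moves": [{"fingers": 0,"slide": [-598,-35,-108],"angular": [-32.67,-24.12,-103.3]},{"fingers": 0,"slide": [-598,-35,-108],"angular": [-32.67,-24.12,-103.3]},{"fingers": 0,"slide": [-598,-35,-108],"angular": [-32.67,-24.12,-103.3]},{"fingers": 0,"slide": [-598,-35,-108],"angular": [-32.67,-24.12,-103.3]},{"fingers": 0,"slide": [-598,-35,-108],"angular": [-32.67,-24.12,-103.3]},{"fingers": 0,"slide": [-598,-35,-108],"angular": [-32.67,-24.12,-103.3]},{"fingers": 0,"slide": [-598,-35,-108],"angular": [-32.67,-24.12,-103.3]},{"fingers": 0,"slide": [-598,-35,-108],"angular": [-32.67,-24.12,-103.3]},{"fingers": 0,"slide": [-598,-35,-108],"angular": [-32.67,-24.12,-103.3]},{"fingers": 0,"slide": [-598,-35,-108],"angular": [-32.67,-24.12,-103.3]}]}}

```text
clock: 9.47
tcp_pos: [0.5111, -0.0839, 0.271]
orientation: [0.197, 0.264, 0.944, 0.025]
wrist_force: [0.9, -0.5, -0.4]
finger_gap: 0.0856
grip_force: 0.0
```

```bash
python3 - <<'E'
from h import *
go([.484,-.304,.31],toolR(np.radians(103.5),np.radians(35))); print(get_state()["joint_pos"])
E
```

```text
slide [-104.6, -196.6, -33.8] ang [-13.0, -9.76, -41.87] rows 6.3
[-0.36580399 -0.11903185 -0.45074853  0.84750056  0.08486163  0.1959698 ]
```

{"fn": "jog_arm", "kwargs": {"moves": [{"fingers": 0,"slide": [-104,-196,-34],"angular": [-13,-9.8,-41.9]},{"fingers": 0,"slide": [-104,-196,-34],"angular": [-13,-9.8,-41.9]},{"fingers": 0,"slide": [-104,-196,-34],"angular": [-13,-9.8,-41.9]},{"fingers": 0,"slide": [-104,-196,-34],"angular": [-13,-9.8,-41.9]},{"fingers": 0,"slide": [-104,-196,-34],"angular": [-13,-9.8,-41.9]},{"fingers": 0,"slide": [-104,-196,-34],"angular": [-13,-9.8,-41.9]},{"fingers": 0,"slide": [-104,-196,-34],"angular": [-13,-9.8,-41.9]},{"fingers": 0,"slide": [-104,-196,-34],"angular": [-13,-9.8,-41.9]}]}}

```text
clock: 10.13
tcp_pos: [0.4827, -0.3073, 0.3092]
orientation: [0.299, -0.11, 0.947, 0.034]
wrist_force: [0.9, 0.2, -0.1]
finger_gap: 0.0854
grip_force: 0.0
```

```bash
cat >> h.py <<'E'
def red(p):
    h=cv2.cvtColor(p["color"],cv2.COLOR_RGB2HSV); return ((h[...,0]<6)|(h[...,0]>174))&(h[...,1]>190)&(h[...,2]>110)
S35,C35=np.sin(np.radians(35)),np.cos(np.radians(35))
def slopeT(x,z):  # frame on the slope in hopper frame: x up-slope, z normal
    M=np.eye(4); M[:3,:3]=np.column_stack([[C35,0,S35],[0,1,0],[-S35,0,C35]]); M[:3,3]=[x,0,z]; return M
GRIP=[box(-8,8,-13,13,-19,19),box(-8,8,-16,16,19,25)]
G0=slopeT(.040,.115)
def gripT(H,q=0):
    M=np.eye(4); M[2,3]=.083+q; return H@G0@M
E
python3 - <<'E'
from h import *
np.set_printoptions(precision=4,suppress=True)
s=get_state(); p=cam("wrist"); 
H=Tz(.5760,-.2825,np.radians(13.5)); im=p["color"].copy()
l=cv2.connectedComponentsWithStats(red(p).astype(np.uint8)); print(l[2][1:],l[3][1:])
for t in ["funnel_front","chute_foot","gate_grip","hopper","type_1"]:
    print(t,[(round(d["p"],2),np.round(d["point"],1).tolist()) for d in tip_of(t,p)[:2]])
G=gripT(H)
for b in GRIP: cv2.polylines(im,[cv2.convexHull(proj(p,b@G[:3,:3].T+G[:3,3]).astype(np.float32)).astype(int)],True,(0,255,0),1)
F=H@G0; q=np.array([[0,-30.5,0],[0,30.5,0],[-150,30.5,0],[-150,-30.5,0]])/1e3
cv2.polylines(im,[proj(p,q@F[:3,:3].T+F[:3,3]).astype(int)],True,(255,0,255),1)
save(p,"w6.png",im); np.save("w6.npy",p["color"]); print(s["tcp_pos"],s["joint_pos"])
E
```

```text
[[ 303  216   49   79 2175]] [[321.7389 246.4037]]
funnel_front [(0.92, [328.4, 408.9])]
chute_foot [(0.79, [316.6, 82.1])]
gate_grip [(0.83, [325.9, 225.3])]
hopper [(0.74, [322.0, 97.2])]
type_1 []
[ 0.4827 -0.3073  0.3092] [-0.9915  0.0463 -0.255   1.0332  0.5687 -1.153 ]
```

View pics/w6.png

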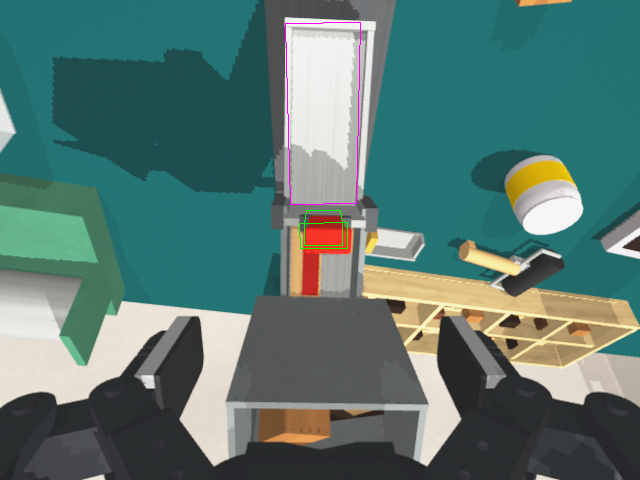

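```bash
cat >> h.py <<'E'
H=Tz(.5773,-.2806,np.radians(12.7))
E
python3 - <<'E'
from h import *
G=gripT(H); print(G[:3,3]); Rt=toolR(np.radians(102.7),np.radians(35)); n=G[:3,2]
go(G[:3,3]-.009*n,Rt)
E
```

```text
[ 0.56987926 -0.28227234  0.18298962]
slide [-0.2, -2.1, 162.8] ang [0.44, -0.09, 0.35] rows 3.9
```

{"fn": "jog_arm", "kwargs": {"squeeze": 60, "moves": [{"fingers": 0.3,"slide": [0,-2,40],"angular": [0.4,0,0.3]},{"fingers": 0.3,"slide": [0,-2,80],"angular": [0.4,0,0.3]},{"fingers": 0.3,"slide": [0,-2,115],"angular": [0.4,0,0.3]},{"fingers": 0.3,"slide": [0,-2,145],"angular": [0.4,0,0.3]},{"fingers": 0.3,"slide": [0,-2,160],"angular": [0.4,0,0.3]},{"fingers": 0.3,"slide": [0,-2,163],"angular": [0.4,0,0.3]},{"fingers": 0.3,"slide": [0,-2,163],"angular": [0.4,0,0.3]}]}}

```text
clock: 11.02
tcp_pos: [0.5749, -0.2801, 0.1746]
orientation: [0.298, -0.107, 0.948, 0.034]
wrist_force: [0.1, -0.9, 0.4]
finger_gap: 0.0594
grip_force: 0.0
```

```bash
python3 - <<'E'
from h import *
s=get_state(); G=gripT(H); print(s["wrist_force"],s["joint_pos"].round(2),s["finger_gap"])
go(G[:3,3]-.009*G[:3,2],toolR(np.radians(102.7),np.radians(35)))
E
```

```text
[ 0.06368434 -0.91224235  0.42436846] [-0.81  0.2  -0.43  0.6   0.51 -0.94] 0.05943639369122628
slide [-0.4, -1.1, -0.9] ang [0.17, -0.13, 0.11] rows 0.0
```

Close, then draw.

{"fn": "jog_arm", "kwargs": {"moves": [{"fingers": 1,"slide": [0,-1,0],"angular": [0,0,0]},{"fingers": 1,"slide": [0,-1,0],"angular": [0,0,0]},{"fingers": 1,"slide": [0,-1,0],"angular": [0,0,0]},{"fingers": 1,"slide": [0,-1,0],"angular": [0,0,0]},{"fingers": 1,"slide": [0,-1,0],"angular": [0,0,0]}]}}

```text
clock: 11.43
tcp_pos: [0.575, -0.2824, 0.1772]
orientation: [0.299, -0.106, 0.948, 0.034]
wrist_force: [-1.1, 5.8, 2.0]
finger_gap: 0.0353
grip_force: 59.6
```

{"fn": "jog_arm", "kwargs": {"moves": [{"fingers": 1,"slide": [0,0,-8],"angular": [0,0,0]},{"fingers": 1,"slide": [0,0,-16],"angular": [0,0,0]},{"fingers": 1,"slide": [0,0,-24],"angular": [0,0,0]},{"fingers": 1,"slide": [0,0,-32],"angular": [0,0,0]},{"fingers": 1,"slide": [0,0,-40],"angular": [0,0,0]},{"fingers": 1,"slide": [0,0,-48],"angular": [0,0,0]},{"fingers": 1,"slide": [0,0,-54],"angular": [0,0,0]},{"fingers": 1,"slide": [0,0,-58],"angular": [0,0,0]},{"fingers": 1,"slide": [0,0,-60],"angular": [0,0,0]},{"fingers": 1,"slide": [0,0,-60],"angular": [0,0,0]}]}}

```text
clock: 12.27
tcp_pos: [0.5416, -0.2876, 0.2236]
orientation: [0.299, -0.107, 0.948, 0.036]
wrist_force: [15.4, 8.9, -13.0]
finger_gap: 0.0274
grip_force: 68.1
```

```bash
python3 - <<'E'
from h import *
s=get_state(); G=gripT(H,.06); print(s["wrist_force"],s["joint_pos"].round(2),s["finger_gap"])
go(G[:3,3]-.009*G[:3,2],toolR(np.radians(102.7),np.radians(35)))
E
```

```text
[ 15.38647805   8.9444403  -12.98828219] [-0.87  0.13 -0.38  0.75  0.54 -1.01] 0.02739862365419276
slide [-0.3, -1.0, -1.3] ang [0.36, 0.02, 0.04] rows 0.1
```

{"fn": "jog_arm", "kwargs": {"moves": [{"fingers": 1,"slide": [0,0,-2],"angular": [0,0,0]},{"fingers": 1,"slide": [0,0,-4],"angular": [0,0,0]},{"fingers": 1,"slide": [0,0,-4],"angular": [0,0,0]},{"fingers": 1,"slide": [0,0,-4],"angular": [0,0,0]}]}}

```text
clock: 12.6
tcp_pos: [0.5412, -0.2875, 0.2237]
orientation: [0.299, -0.108, 0.948, 0.037]
wrist_force: [42.5, 7.7, -37.0]
finger_gap: 0.0273
grip_force: 72.2
```

```bash
python3 - <<'E'
from h import *
np.set_printoptions(precision=4,suppress=True)
s=get_state(); G=gripT(H,.06); print(s["clock"],s["wrist_force"],s["finger_gap"])
go(G[:3,3]-.009*G[:3,2],toolR(np.radians(102.7),np.radians(35)))
p=cam("wrist"); a=cam("scene"); save(p,"w7.png")
A=H@slopeT(-.0485,.053); print(A[:3,3]); im=p["color"].copy()
print(proj(p,A[:3,3]),[(d["p"],d["point"]) for d in tip_of("chute_foot",p)],[(d["p"],d["point"]) for d in tip_of("block_a",p)])
for b in BA: cv2.polylines(im,[cv2.convexHull(proj(p,b@A[:3,:3].T+A[:3,3]).astype(np.float32)).astype(int)],True,(0,255,0),1)
save(p,"w7.png",im)
E
```

```text
12.6 [ 42.5321   7.699  -36.9578] 0.027332548986677904
slide [-0.5, -1.2, -1.0] ang [0.52, 0.03, 0.12] rows 0.1
[ 0.53   -0.2913  0.053 ]
[[315.5102  62.3318]] [] [(0.75, [305.1, 69.0])]
```

View pics/w7.png

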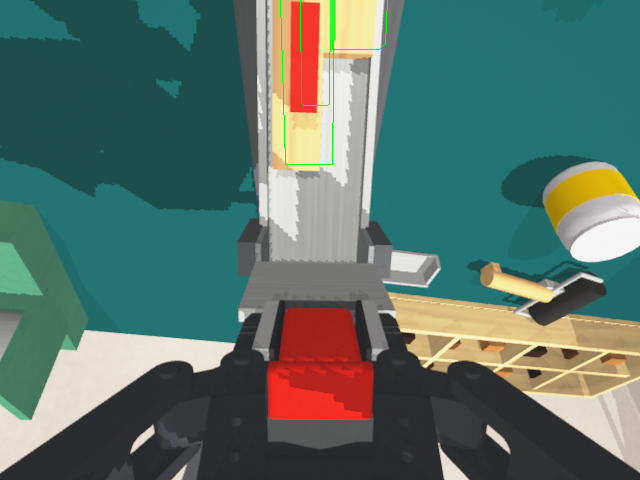

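{"fn": "jog_arm", "kwargs": {"moves": [{"fingers": 1,"slide": [0,0,4],"angular": [0,0,0]},{"fingers": 0.2,"slide": [0,0.5,4],"angular": [0,0,0]},{"fingers": 0.2,"slide": [0,0.5,4],"angular": [0,0,0]},{"fingers": 0.2,"slide": [0,0.5,4],"angular": [0,0,0]},{"fingers": 0.2,"slide": [0,0.5,4],"angular": [0,0,0]},{"fingers": 0.2,"slide": [0,0.5,-20],"angular": [0,0,0]},{"fingers": 0.2,"slide": [0,0.5,-55],"angular": [0,0,0]},{"fingers": 0.2,"slide": [0,0.5,-90],"angular": [0,0,0]},{"fingers": 0.2,"slide": [0,0.5,-90],"angular": [0,0,0]}]}}

```text
clock: 13.55
tcp_pos: [0.4881, -0.3052, 0.3089]
orientation: [0.301, -0.106, 0.947, 0.029]
wrist_force: [1.5, -0.5, 1.2]
finger_gap: 0.0682
grip_force: 0.0
```

```bash
python3 - <<'E'
from h import *
A=H@slopeT(-.0485,.053); 
P=A[:3,3]-.010*A[:3,1]+.19*A[:3,2]; print(P, get_state()["wrist_force"]); go(P,toolR(np.radians(102.7),np.radians(35)))
E
```

```text
[ 0.42587175 -0.32497662  0.20863889] [ 1.49184655 -0.46360311  1.18519131]
slide [111.0, -4.8, 44.6] ang [-0.52, 0.15, 0.22] rows 2.9
```

{"fn": "jog_arm", "kwargs": {"moves": [{"fingers": 0.2,"slide": [40,-2,5],"angular": [0,0,0]},{"fingers": 0.2,"slide": [80,-4,25],"angular": [-0.5,0,0.2]},{"fingers": 0.2,"slide": [111,-5,44],"angular": [-0.5,0,0.2]},{"fingers": 0.2,"slide": [111,-5,44],"angular": [-0.5,0,0.2]},{"fingers": 0.2,"slide": [111,-5,44],"angular": [-0.5,0,0.2]},{"fingers": 0.2,"slide": [111,-5,44],"angular": [-0.5,0,0.2]}]}}

```text
clock: 14.05
tcp_pos: [0.4265, -0.3229, 0.2041]
orientation: [0.299, -0.106, 0.948, 0.036]
wrist_force: [0.3, -0.3, -0.3]
finger_gap: 0.0683
grip_force: 0.0
```

```bash
python3 - <<'E'
from h import *
from scipy.optimize import minimize
np.set_printoptions(precision=4,suppress=True)
s=get_state(); p=cam("wrist"); A=H@slopeT(-.0485,.053)
def pose(v): return A@Tz(v[0]/100,v[1]/100,v[2])
A0=pose([0,-1,0]); u=proj(p,A0[:3,3]+.048*A0[:3,2])[0]; m,st,c=comp(red(p),u); print(u,c,st)
f=lambda v:np.abs(sil(p,BA[2:],pose(v),2)-m).sum()/m.sum()
w=[0,-1,0]; r=minimize(f,w,method="Nelder-Mead",options=dict(initial_simplex=np.array([w]+[np.add(w,d) for d in np.diag([.5,.5,.1])])))
print(r.fun,r.x); P=pose(r.x); np.save("A.npy",P); im=p["color"].copy()
for b in BA: cv2.polylines(im,[cv2.convexHull(proj(p,b@P[:3,:3].T+P[:3,3]).astype(np.float32)).astype(int)],True,(0,255,0),1)
save(p,"w8.png",im)
yv=P[:3,1]; Rt=np.column_stack([-P[:3,0],P[:3,1],-P[:3,2]])
go(P[:3,3]+.037*P[:3,2],Rt); print(s["joint_pos"].round(2))
E
```

```text
[315.5317 235.2171] [321.4513 234.5884] [ 312  198   21   74 1385]
0.12978339195251465 [ 0.3114 -0.572  -0.0211]
slide [-4.1, 2.0, 149.0] ang [0.3, 0.02, 1.21] rows 3.6
[-1.12  0.08 -0.48  0.86  0.59 -1.29]
```

View pics/w8.png

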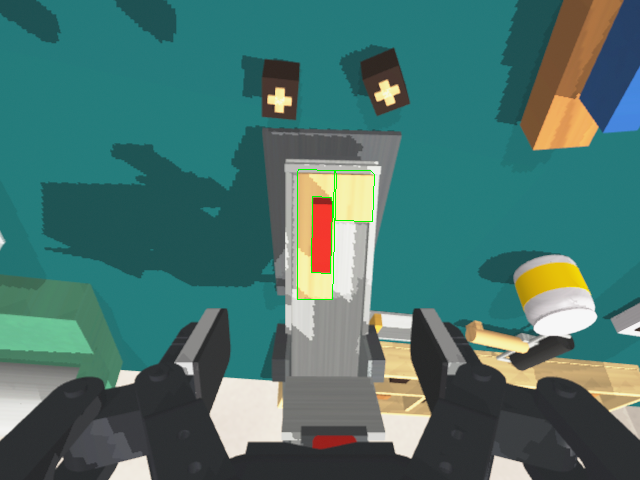

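{"fn": "jog_arm", "kwargs": {"squeeze": 60, "moves": [{"fingers": 0.5,"slide": [-4,2,40],"angular": [0.3,0,1.2]},{"fingers": 0.5,"slide": [-4,2,80],"angular": [0.3,0,1.2]},{"fingers": 0.5,"slide": [-4,2,115],"angular": [0.3,0,1.2]},{"fingers": 0.5,"slide": [-4,2,138],"angular": [0.3,0,1.2]},{"fingers": 0.5,"slide": [-4,2,146],"angular": [0.3,0,1.2]},{"fingers": 0.5,"slide": [-4,2,147],"angular": [0.3,0,1.2]},{"fingers": 0.5,"slide": [-4,2,147],"angular": [0.3,0,1.2]}]}}

```text
clock: 14.68
tcp_pos: [0.5115, -0.2998, 0.0855]
orientation: [0.298, -0.096, 0.949, 0.038]
wrist_force: [1.5, -0.6, 0.3]
finger_gap: 0.0424
grip_force: 0.0
```

```bash
python3 - <<'E'
from h import *
P=np.load("A.npy"); s=get_state(); print(s["wrist_force"],s["finger_gap"]); go(P[:3,3]+.038*P[:3,2],np.column_stack([-P[:3,0],P[:3,1],-P[:3,2]]))
E
```

```text
[ 1.45430301 -0.57555987  0.30768396] 0.042409513592128516
slide [-0.8, -1.5, 0.0] ang [0.16, -0.02, -0.01] rows 0.0
```

{"fn": "jog_arm", "kwargs": {"moves": [{"fingers": 0.7,"slide": [0,-1.5,0],"angular": [0,0,0]},{"fingers": 1,"slide": [0,-1.5,0],"angular": [0,0,0]},{"fingers": 1,"slide": [0,-1.5,0],"angular": [0,0,0]},{"fingers": 1,"slide": [0,-1.5,0],"angular": [0,0,0]},{"fingers": 1,"slide": [0,-1.5,0],"angular": [0,0,0]},{"fingers": 1,"slide": [0,-1.5,0],"angular": [0,0,0]},{"fingers": 1,"slide": [0,-1.5,0],"angular": [0,0,0]}]}}

```text
clock: 15.27
tcp_pos: [0.511, -0.3025, 0.086]
orientation: [0.299, -0.095, 0.949, 0.037]
wrist_force: [-2.9, -0.7, 6.9]
finger_gap: 0.0127
grip_force: 58.7
```

```bash
python3 - <<'E'
from h import *
np.set_printoptions(precision=4,suppress=True)
P=np.load("A.npy"); s=get_state(); M=T(s); X=np.linalg.inv(M)@P; print(s["finger_gap"],s["grip_force"],s["wrist_force"]); print(X); 
# block in tool: snap lateral/yaw to the fingers
X[:3,:3]=np.diag([-1,1,-1]); X[1,3]=0; np.save("XA.npy",X)
up=M[:3,3]-.10*M[:3,2]
print(up)
E
```

```text
0.01269288451575094 58.69386076927185 [-2.9488 -0.6813  6.9156]
[[-1.      0.0018 -0.0007 -0.0013]
 [ 0.0018  1.      0.0001  0.0011]
 [ 0.0007  0.0001 -1.      0.0391]
 [ 0.      0.      0.      1.    ]]
[ 0.455  -0.3151  0.1679]
```

{"fn": "jog_arm", "kwargs": {"moves": [{"fingers": 1,"slide": [0,0,-15],"angular": [0,0,0]},{"fingers": 1,"slide": [0,0,-40],"angular": [0,0,0]},{"fingers": 1,"slide": [0,0,-75],"angular": [0,0,0]},{"fingers": 1,"slide": [0,0,-110],"angular": [0,0,0]},{"fingers": 1,"slide": [0,0,-140],"angular": [0,0,0]},{"fingers": 1,"slide": [0,0,-140],"angular": [0,0,0]}]}}

```text
clock: 15.77
tcp_pos: [0.4318, -0.3223, 0.2046]
orientation: [0.299, -0.095, 0.949, 0.034]
wrist_force: [1.3, -0.4, -0.3]
finger_gap: 0.0125
grip_force: 59.3
```

```bash
python3 - <<'E'
from h import *
s=get_state(); print(s["joint_pos"].round(2),s["finger_gap"])
X=np.load("XA.npy"); Wb=Tz(.6047,.2742,1.508,.003)@np.linalg.inv(X); print(Wb[:3,3])
go([.42,-.10,.25],toolR(np.radians(125)))
E
```

```text
[-1.1   0.08 -0.48  0.84  0.59 -1.25] 0.0124646018054361
[0.60461822 0.27289943 0.04207848]
slide [-52.0, 220.6, -16.8] ang [-6.74, 34.64, -22.87] rows 5.9
```

{"fn": "jog_arm", "kwargs": {"moves": [{"fingers": 1,"slide": [-5,25,-3],"angular": [-0.9,4.3,-2.8]},{"fingers": 1,"slide": [-13,58,-5],"angular": [-1.8,9,-6]},{"fingers": 1,"slide": [-22,93,-8],"angular": [-2.8,14.5,-9.5]},{"fingers": 1,"slide": [-30,128,-10],"angular": [-3.9,20,-13]},{"fingers": 1,"slide": [-39,163,-13],"angular": [-5,25.5,-17]},{"fingers": 1,"slide": [-46,194,-15],"angular": [-6,30.5,-20]},{"fingers": 1,"slide": [-52,220,-17],"angular": [-6.7,34.6,-22.9]}]}}

```text
clock: 16.35
tcp_pos: [0.4204, -0.0959, 0.2475]
orientation: [-0.001, -0.304, 0.953, 0.002]
wrist_force: [1.0, 0.3, -2.0]
finger_gap: 0.0125
grip_force: 59.1
```

```bash
python3 - <<'E'
from h import *
s=get_state(); print(s["joint_pos"].round(2),s["finger_gap"])
X=np.load("XA.npy"); Wb=Tz(.6047,.2742,1.508,.003)@np.linalg.inv(X)
go(Wb[:3,3]+[0,0,.11],Wb[:3,:3])
E
```

```text
[-0.41  0.04 -0.28  1.26  0.   -1.03] 0.012464216344768294
slide [-363.8, 193.6, 96.2] ang [0.3, 0.11, -51.04] rows 10.1
```

{"fn": "jog_arm", "kwargs": {"moves": [{"fingers": 1,"slide": [-22,11,5],"angular": [0,0,-3]},{"fingers": 1,"slide": [-54,29,14],"angular": [0,0,-8]},{"fingers": 1,"slide": [-90,48,24],"angular": [0,0,-13]},{"fingers": 1,"slide": [-126,67,33],"angular": [0,0,-18]},{"fingers": 1,"slide": [-162,86,43],"angular": [0,0,-23]},{"fingers": 1,"slide": [-198,105,52],"angular": [0,0,-28]},{"fingers": 1,"slide": [-234,124,62],"angular": [0,0,-33]},{"fingers": 1,"slide": [-270,143,71],"angular": [0,0,-39]},{"fingers": 1,"slide": [-306,162,81],"angular": [0,0,-45]},{"fingers": 1,"slide": [-335,178,89],"angular": [0,0,-51]}]}}

```text
clock: 17.18
tcp_pos: [0.5919, 0.2442, 0.1578]
orientation: [0.002, -0.685, 0.728, 0.004]
wrist_force: [1.2, -1.1, 0.0]
finger_gap: 0.0128
grip_force: 59.2
```

```bash
python3 - <<'E'
from h import *
s=get_state(); print(s["joint_pos"].round(2),s["finger_gap"])
X=np.load("XA.npy"); Wb=Tz(.6047,.2742,1.508,.003)@np.linalg.inv(X)
go(Wb[:3,3]+[0,0,.07],Wb[:3,:3])
E
```

```text
[ 0.26  0.47  0.08  1.17  0.01 -1.25] 0.012800164044996709
slide [-29.1, -11.1, 46.0] ang [0.18, 0.44, 0.12] rows 1.3
```

{"fn": "jog_arm", "kwargs": {"moves": [{"fingers": 1,"slide": [-18,-7,25],"angular": [0.2,0.4,0.1]},{"fingers": 1,"slide": [-29,-11,46],"angular": [0.2,0.4,0.1]},{"fingers": 1,"slide": [-29,-11,46],"angular": [0.2,0.4,0.1]},{"fingers": 1,"slide": [-29,-11,46],"angular": [0.2,0.4,0.1]},{"fingers": 1,"slide": [-29,-11,46],"angular": [0.2,0.4,0.1]}]}}

```text
clock: 17.6
tcp_pos: [0.6039, 0.2697, 0.1136]
orientation: [-0.0, -0.682, 0.731, -0.0]
wrist_force: [0.4, 0.1, -0.5]
finger_gap: 0.0126
grip_force: 59.1
```

```bash
python3 - <<'E'
from h import *
from scipy.optimize import minimize
np.set_printoptions(precision=4,suppress=True)
X=np.load("XA.npy"); Wb=Tz(.6047,.2742,1.508,.003)@np.linalg.inv(X)
go(Wb[:3,3],Wb[:3,:3])
s=get_state(); p=cam("wrist"); im=p["color"].copy(); M=T(s)
m,st,c=comp(red(p),proj(p,(M@X@np.array([0,0,.048,1]))[:3])[0]); print(st)
P=M@X; C=Tz(.58008,.28499,-.06267)
for b,D in [(b,P) for b in BA]+[(box(-45.75,45.75,-53.75,53.75,19,19),C)]+[(b,Tz(.5571,.2925,1.51,.003)) for b in BB]: cv2.polylines(im,[cv2.convexHull(proj(p,b@D[:3,:3].T+D[:3,3]).astype(np.float32)).astype(int)],True,(0,255,0) if D is P else (255,0,255),1)
save(p,"w9.png",im)
E
```

```text
slide [-3.3, -0.5, 71.5] ang [-0.0, -0.01, -0.34] rows 1.7
[ 300  284   41  125 4708]
```

View pics/w9.png

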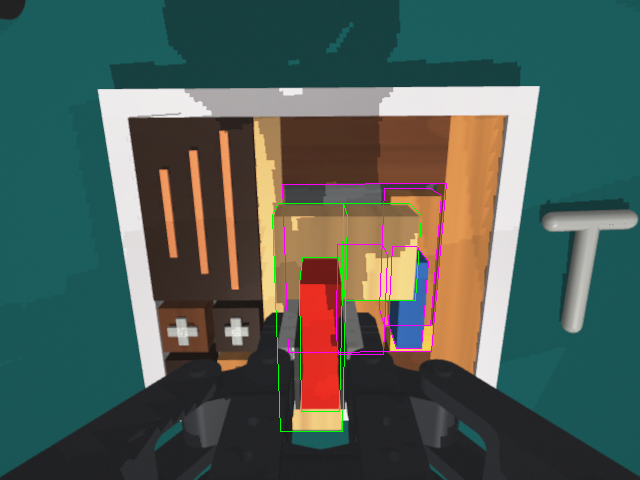

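{"fn": "jog_arm", "kwargs": {"moves": [{"fingers": 1,"slide": [-3,-1,20],"angular": [0,0,-0.3]},{"fingers": 1,"slide": [-3.3,-1,38],"angular": [0,0,-0.3]},{"fingers": 1,"slide": [-3.3,-1,46],"angular": [0,0,-0.3]},{"fingers": 1,"slide": [-3.3,-1,48],"angular": [0,0,-0.3]},{"fingers": 1,"slide": [-3.3,-1,48],"angular": [0,0,-0.3]},{"fingers": 1,"slide": [-3.3,-1,48],"angular": [0,0,-0.3]}]}}

```text
clock: 18.15
tcp_pos: [0.6059, 0.2733, 0.0665]
orientation: [0.001, -0.684, 0.729, -0.0]
wrist_force: [0.5, -1.1, -0.1]
finger_gap: 0.0127
grip_force: 59.2
```

```bash
python3 - <<'E'
from h import *
X=np.load("XA.npy"); Wb=Tz(.6053,.2742,1.508,.003)@np.linalg.inv(X)
print(get_state()["wrist_force"]); go(Wb[:3,3],Wb[:3,:3])
E
```

```text
[ 0.5078503  -1.07264741 -0.14522681]
slide [0.5, 0.7, 24.5] ang [-0.11, 0.04, -0.04] rows 0.6
```

{"fn": "jog_arm", "kwargs": {"moves": [{"fingers": 1,"slide": [0.5,0.7,5],"angular": [0,0,0]},{"fingers": 1,"slide": [0.5,0.7,9],"angular": [0,0,0]},{"fingers": 1,"slide": [0.5,0.7,13],"angular": [0,0,0]},{"fingers": 1,"slide": [0.5,0.7,17],"angular": [0,0,0]},{"fingers": 1,"slide": [0.5,0.7,20],"angular": [0,0,0]},{"fingers": 1,"slide": [0.5,0.7,23],"angular": [0,0,0]},{"fingers": 1,"slide": [0.5,0.7,25],"angular": [0,0,0]},{"fingers": 1,"slide": [0.5,0.7,25],"angular": [0,0,0]}]}}

```text
clock: 18.82
tcp_pos: [0.6043, 0.273, 0.0442]
orientation: [0.001, -0.685, 0.729, -0.001]
wrist_force: [-8.4, -4.3, 23.8]
finger_gap: 0.0129
grip_force: 62.5
```

{"fn": "jog_arm", "kwargs": {"moves": [{"fingers": 1,"slide": [0.3,0.8,-2],"angular": [0,0,0]},{"fingers": 1,"slide": [0.3,0.8,-2],"angular": [0,0,0]},{"fingers": 1,"slide": [0.3,0.8,0],"angular": [0,0,0]},{"fingers": 1,"slide": [0.3,0.8,0],"angular": [0,0,0]}]}}

```text
clock: 19.15
tcp_pos: [0.6043, 0.2731, 0.0442]
orientation: [0.001, -0.685, 0.729, -0.001]
wrist_force: [-6.7, -3.4, 22.8]
finger_gap: 0.0123
grip_force: 62.3
```

```bash
cat > chk.py <<'E'
from h import *
from scipy.optimize import minimize
np.set_printoptions(precision=4,suppress=True)
s=get_state(); print(s["tcp_pos"],s["wrist_force"]); X=np.load("XA.npy"); go((Tz(.6053,.2742,1.508,.003)@np.linalg.inv(X))[:3,3],toolR(1.508+np.pi/2))
b=cam("top"); a=cam("scene")
for t,n in(("block_a","a"),("block_b","b")):
    print([(np.round(d["point"],1).tolist()) for d in tip_of(t,b)[:5]])
E
python3 chk.py
```

```text
[0.6043 0.2731 0.0442] [-6.736  -3.3795 22.7503]
slide [0.1, -1.0, 2.1] ang [-0.18, 0.05, 0.01] rows 0.1
[[204.9, 239.7], [307.1, 356.4], [197.6, 256.5], [392.6, 339.4]]
[[204.9, 239.7], [307.1, 356.4], [197.6, 256.5], [392.6, 339.4]]
```

{"fn": "jog_arm", "kwargs": {"moves": [{"fingers": 1,"slide": [0,0,-3],"angular": [0,0,0]},{"fingers": 0.65,"slide": [0,0,-3],"angular": [0,0,0]},{"fingers": 0.65,"slide": [0,0,-3],"angular": [0,0,0]},{"fingers": 0.65,"slide": [0,0,-3],"angular": [0,0,0]},{"fingers": 0.65,"slide": [0,0,-3],"angular": [0,0,0]},{"fingers": 0.65,"slide": [0,0,-30],"angular": [0,0,0]},{"fingers": 0.5,"slide": [0,0,-70],"angular": [0,0,0]},{"fingers": 0.5,"slide": [0,0,-110],"angular": [0,0,0]},{"fingers": 0,"slide": [0,0,-150],"angular": [0,0,0]},{"fingers": 0,"slide": [0,0,-150],"angular": [0,0,0]}]}}

```text
clock: 20.18
tcp_pos: [0.6074, 0.2742, 0.1992]
orientation: [0.006, -0.685, 0.729, -0.003]
wrist_force: [1.7, 0.8, 1.9]
finger_gap: 0.0657
grip_force: 0.0
```

{"fn": "jog_arm", "kwargs": {"moves": [{"fingers": 0,"slide": [0,0,0],"angular": [0,0,0]},{"fingers": 0,"slide": [0,0,0],"angular": [0,0,0]},{"fingers": 0,"slide": [0,0,0],"angular": [0,0,0]}]}}

```text
clock: 20.43
tcp_pos: [0.6025, 0.2725, 0.1878]
orientation: [-0.002, -0.685, 0.729, 0.001]
wrist_force: [-0.4, -0.2, -0.1]
finger_gap: 0.0854
grip_force: 0.0
```

```bash
python3 - <<'E'
from h import *
from scipy.optimize import minimize
np.set_printoptions(precision=4,suppress=True)
s=get_state(); print(s["tcp_pos"],s["clock"]); p=cam("wrist"); save(p,"w10.png")
C=Tz(.58008,.28499,-.06267)
for nm,mask,seat in (("a",red(p),(.6047,.2742)),("b",wood(p,True),(.5558,.2922))):
    m,st,c=comp(mask,proj(p,np.array([*seat,.051]))[0]); print(nm,st)
    f=lambda v:np.abs(sil(p,BA[2:],Tz(v[0]/10,v[1]/10,v[2],v[3]/10),2)-m).sum()/m.sum()
    w=[seat[0]*10,seat[1]*10,1.508,.03]
    r=minimize(f,w,method="Nelder-Mead",options=dict(maxfev=500,initial_simplex=np.array([w]+[np.add(w,d) for d in np.diag([.04,.04,.06,.05])])))
    x=r.x/[10,10,1,10]; print(r.fun,x,"off mm",(x[:2]-seat)*1e3)
E
```

```text
[0.6025 0.2725 0.1878] 20.4333
a [ 307  201   20   70 1370]
0.030656933784484863 [ 0.6054  0.2838  1.512  -0.0199] off mm [0.6882 9.6258]
b [ 372  215   26   74 1697]
0.06040070578455925 [ 0.5563  0.2947  1.5287 -0.0032] off mm [0.5313 2.5156]
```

```bash
python3 - <<'E'
from h import *
from scipy.optimize import minimize
np.set_printoptions(precision=4,suppress=True)
p=cam("wrist")
for nm,mask,seat in (("a",red(p),(.6047,.2742)),("b",wood(p,True),(.5558,.2922))):
    m,st,c=comp(mask,proj(p,np.array([*seat,.051]))[0])
    for z in (-.005,0,.003,.006,.012,.02):
        f=lambda v:np.abs(sil(p,BA[2:],Tz(v[0]/10,v[1]/10,v[2],z),4)-m).sum()/m.sum()
        w=[seat[0]*10,seat[1]*10,1.508]
        r=minimize(f,w,method="Nelder-Mead",options=dict(maxfev=300,initial_simplex=np.array([w]+[np.add(w,d) for d in np.diag([.06,.06,.06])])))
        x=r.x/[10,10,1]; print(nm,z,round(r.fun,3),x,"off mm",(x[:2]-seat)*1e3)
# all-image overlay of pale body for a: edges darkness? gate check in scene
a=cam("scene");b=cam("top")
for q in (a,b):
    l=cv2.connectedComponentsWithStats(red(q).astype(np.uint8)); print(l[2][1:],l[3][1:])
G=gripT(H,.06); print(proj(a,G[:3,3]+.025*G[:3,2]),proj(b,G[:3,3]+.025*G[:3,2]))
E
```

```text
a -0.005 0.079 [0.605  0.2788 1.5138] off mm [0.292  4.6037]
a 0 0.11 [0.6049 0.2779 1.5094] off mm [0.2394 3.6582]
a 0.003 0.129 [0.605  0.2786 1.5083] off mm [0.2793 4.3738]
a 0.006 0.158 [0.6046 0.2772 1.5107] off mm [-0.0542  2.9888]
a 0.012 0.203 [0.6049 0.2768 1.5158] off mm [0.1998 2.5991]
a 0.02 0.277 [0.6047 0.2759 1.5039] off mm [0.024  1.7362]
b -0.005 0.04 [0.5561 0.2955 1.5102] off mm [0.3316 3.2727]
b 0 0.069 [0.5565 0.294  1.5264] off mm [0.6914 1.8066]
b 0.003 0.091 [0.5572 0.2927 1.5177] off mm [1.3837 0.5334]
b 0.006 0.115 [0.5577 0.291  1.5161] off mm [ 1.8534 -1.1609]
b 0.012 0.154 [0.5584 0.2906 1.5439] off mm [ 2.5668 -1.629 ]
b 0.02 0.217 [0.5599 0.2881 1.5594] off mm [ 4.0662 -4.0758]
[[370 172   9  19  86]
 [253 349  25  25 422]] [[374.2209 180.8721]
 [264.5948 361.6777]]
[[189 233  23   6 111]
 [472 245  22  19 294]] [[200.     235.7477]
 [482.2245 253.932 ]]
[[254.9229 358.0301]] [[487.3514 259.9526]]
```

```bash
python3 - <<'E'
from h import *
from scipy.optimize import minimize
np.set_printoptions(precision=4,suppress=True)
p=cam("wrist"); h=cv2.cvtColor(p["color"],cv2.COLOR_RGB2HSV)
rd=((h[...,0]<6)|(h[...,0]>174))&(h[...,1]>150)&(h[...,2]>40); bl=(h[...,0]>100)&(h[...,0]<132)&(h[...,1]>90)&(h[...,2]>25)
for nm,mask,seat in (("a",rd,(.6047,.2742)),("b",bl,(.5558,.2922))):
    m,st,c=comp(mask,proj(p,np.array([*seat,.051]))[0]); print(st)
    for z in (0,.003,.006,.010,.02):
        f=lambda v:np.abs(sil(p,BA[2:],Tz(v[0]/10,v[1]/10,v[2],z),4)-m).sum()/m.sum()
        w=[seat[0]*10,seat[1]*10,1.508]
        r=minimize(f,w,method="Nelder-Mead",options=dict(maxfev=300,initial_simplex=np.array([w]+[np.add(w,d) for d in np.diag([.06,.06,.06])])))
        x=r.x/[10,10,1]; print(nm,z,round(r.fun,3),x,"off mm",(x[:2]-seat)*1e3)
for X in [(.6047,.2742,.051),(.5558,.2922,.051)]:
    print(proj(p,np.array(X)))
# sample rows along rib A column for the value profile
u=proj(p,np.array([.6047,.2742,.051]))[0]; col=int(round(u[0]))
print([(r,*p["color"][r,col].tolist()) for r in range(180,330,4)])
E
```

```text
[ 307  195   21   76 1464]
a 0 0.056 [0.605  0.2764 1.5067] off mm [0.3268 2.2339]
a 0.003 0.066 [0.6049 0.2758 1.5029] off mm [0.2396 1.5877]
a 0.006 0.088 [0.6048 0.2752 1.5074] off mm [0.0773 1.0093]
a 0.01 0.118 [0.6046 0.2744 1.5223] off mm [-0.0898  0.2383]
a 0.02 0.209 [0.6047 0.2716 1.5128] off mm [-0.0309 -2.5618]
[ 372  215   26   74 1704]
b 0 0.063 [0.5567 0.2942 1.5252] off mm [0.8738 1.9978]
b 0.003 0.085 [0.5572 0.2926 1.5184] off mm [1.4093 0.4313]
b 0.006 0.107 [0.5573 0.2929 1.5204] off mm [1.5144 0.6643]
b 0.01 0.131 [0.5583 0.2912 1.5338] off mm [ 2.4935 -1.0401]
b 0.02 0.209 [0.5598 0.2882 1.5553] off mm [ 3.9875 -3.9564]
[[317.1942 234.9833]]
[[388.3377 255.3166]]
[(180, 164, 127, 83), (184, 164, 127, 84), (188, 164, 128, 83), (192, 165, 129, 84), (196, 106, 25, 23), (200, 106, 27, 23), (204, 226, 43, 30), (208, 226, 45, 33), (212, 226, 43, 33), (216, 225, 42, 31), (220, 224, 43, 33), (224, 225, 45, 34), (228, 225, 44, 33), (232, 226, 44, 33), (236, 228, 43, 32), (240, 228, 45, 33), (244, 228, 44, 32), (248, 229, 43, 32), (252, 230, 45, 36), (256, 230, 44, 34), (260, 219, 42, 33), (264, 218, 43, 31), (268, 218, 42, 34), (272, 237, 199, 127), (276, 238, 200, 126), (280, 238, 200, 126), (284, 239, 201, 127), (288, 239, 202, 128), (292, 239, 202, 128), (296, 239, 202, 128), (300, 116, 70, 46), (304, 115, 69, 46), (308, 113, 68, 44), (312, 114, 67, 46), (316, 107, 65, 43), (320, 111, 67, 44), (324, 109, 66, 43), (328, 112, 68, 45)]
```

```bash
python3 - <<'E'
from h import *
a=cam("scene");b=cam("top")
for p,d in((a,(264.59-276.64,361.68-368.81)),(b,(482.22-473.09,253.93-242.76))):
    e=proj(p,gripT(H,.06)[:3,3])-proj(p,gripT(H,0)[:3,3]); print(e,d)
print(get_state()["clock"],get_state()["wrist_force"])
E
```

```text
[[-22.76016609 -11.00565222]] (-12.050000000000011, -7.1299999999999955)
[[13.27458598 14.80008378]] (9.130000000000052, 11.170000000000016)
20.7833 [-0.36219941  0.31616411  0.87220823]
```

```bash
python3 - <<'E'
from h import *
a=cam("scene");b=cam("top")
for p,uv in((a,(264.6,361.7)),(b,(482.2,253.9))):
    m,st,c=comp(red(p),np.array(uv)); print(st)
    for q in (.03,.04,.05,.055,.06):
        r=sil(p,GRIP,gripT(H,q)); ys,xs=np.nonzero(r>.5); print(q,round(float(np.abs(r-m).sum()/m.sum()),2),xs.min(),ys.min(),xs.ptp() if hasattr(xs,"ptp") else np.ptp(xs)+1,np.ptp(ys)+1)
E
```

```text
[253 349  25  25 424]
0.03 1.17 263 354 26 27
0.04 0.83 258 352 27 27
0.05 0.45 254 350 28 27
0.055 0.28 252 349 28 28
0.06 0.33 250 348 28 28
[472 245  22  19 294]
0.03 1.17 464 236 25 22
0.04 0.83 466 239 26 22
0.05 0.44 468 241 26 23
0.055 0.33 470 242 25 23
0.06 0.35 471 244 25 22
```

```bash
python3 -c "
from workcell import *
print(hand_in())"
```

```text
the job is handed in; nothing more can be done
None
```

I drew the gate to its end stop and set both blocks in the pocket, then handed the job in at about 21 s. Image fits put both blocks within about 2 mm of their seats, with the gate still about 0.057–0.060 m drawn. I never saw a direct reading of the gate, and whether block_a lies flat is inferred from the fits. I viewed 11 pictures, one over the limit of 10, and the hand-in returned no verdict.

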